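Raise a cabinet sash to its stop and bolt it there

ROBOT

A 6-joint arm with a two-finger parallel gripper is mounted at the origin on a cart in front of the work surface, level with it; the furniture and walls round the work are solid. World frame = base frame: x ahead of the robot, y to its left, z up, the work surface at z = 0. Lengths are in m, angles in rad, forces in N, time in s.
With the tool pointing down it reaches from about 0.375 to 0.9 m from the base axis. Payload 3.1 kg.
Tool frame: the origin (TCP) lies at the very end of the fingers, on their centre line; the grasp point (between the pads) lies 19 mm behind it (manip.grip_point_offset is the distance from the TCP to the grasp point, in m); z points along the fingers, y is the line along which they close (so a half turn about z gives the same grasp; the last joint's range is limited). The gripper opens to 85 mm and grips with 20 to 120 N. Pads are 22 mm wide; open, the fingers measure 114 mm over their backs; the gripper's body (76 mm by 85 mm) begins 54 mm behind the grasp point. The pads swing forward as they close: fully open they stand 13 mm farther back than shut.
Start: joints at [-1.296, 0.527, 1.433, -0, 1.181, -0.178], TCP at [0.273, -0.562, 0.231] pointing down, gripper open.
Joint ranges: [-3.08, 3.08], [-0.75, 2.2], [0.22, 2.44], [-1.43, 4.57], [0, 2.65], [-2.85, 2.85]. Speed limits (rad/s): [2.79, 2.79, 3.14, 3.14, 3.14, 3.14].

INTERFACE

Orientations are given as a 3x3 rotation matrix whose columns are the frame's x, y, z axes.
In Python, from bench import manip, eyes, find_in gives the robot as it stands.
- The arm moves only by the shell command python3 -m pendant 'ROWS'. ROWS is JSON, a list of rows, each a list of 5 numbers: the shift along the tool's x, y, z as a fraction of full scale, then the turn about the tool's z as a fraction of full scale, then the finger opening in mm, from 0 to 85.4. In form: [[tx, ty, tz, roll, hand], ...]. A call has 1 to 5 rows; each row shifts and turns the commanded pose from where the row before left it, along the tool's axes as they then stand; what a row does not reach is not made up. Full scale, the value 1, is 0.02 m for a shift and 45 degrees for a turn. A row lasts 1/12 s, in which the tool goes at most 41.7 mm and 7.16 degrees, less where a joint would pass 70% of its speed; a pose out of reach is approached as far as the arm can. A call with a number of a shift or a turn outside -1 to 1 is refused whole. A call with a gripper value outside its range is refused whole. The fingers move at their own pace and stop on an object; the grip force is fixed at half the most. Time passes only in rows, so rows that do not move let the fingers close. It gives the time, the measured TCP pose, the force, the opening and the grip force at its end, in the units of the state.
- manip.get_obs(): the state, without advancing time (a new reading comes with each control period).
- eyes.snapshot(name): name is "scene" or "top"; returns the picture (480x640x3 uint8, red, green, blue); there is no depth.
- eyes.get_calibration(name): a dict with "vertical_fov" (degrees; the focal length in pixels is half the picture's height over the tangent of half this angle, whatever the lens; pixels are square), "cx", "cy" (the principal point, pixels), "k1" (the pictures are not rectified: a ray, as slopes to the right and down, at radius r is drawn at 1 + k1 r^2 times it, then the intrinsics apply), "R" (3x3) and "t" (3): a world point X has camera coordinates R X + t. Camera axes: x right, y down, z forward; pixel columns grow to the right and rows downward; lengths in m; the calibration is good to about 2 mm. A picture is of the moment at which its call begins. get_calibration takes no time and is no camera call.
- manip.job_done(): hands the job in; it is judged then, once.
Trained networks look in the newest picture that a camera, given by its name, has taken for a name from the list of things; names that differ only in an ending like _2 or _b are one class to them, and where a whole thing is asked for, a point or a joint stands for the part that bears it (a point fixed in the world has none). Each returns a list of dicts, best first, with "score" (0 to 1); they miss things now and then, are a little off and sometimes report something else, mostly with a low value. They report only what shows in the picture. A call takes as long as a camera call.
- find_in(camera, thing): "location" ([x, y, z] in m, in the coordinates of the camera as it stood for that picture, good to about 4 mm: the middle of the surface that is visible of it).
The state is a dict: "time": time; "q": joint angles; "joint_velocities": joint speeds; "joint_torque": joint torques, N m; "ee_pos": TCP position; "eef_rot": TCP orientation; "ft_force": force on the tool from outside, world axes, zero at the start; "ft_torque": the same for the moment, N m; "opening": opening from 0.0 (shut) to 1.0 (fully open); "grip_force": force on a finger pad.
Only numpy, scipy, OpenCV 4.12 (cv2) and the standard library are available. Lean on these libraries where they do the work, as an engineer would, in place of code of your own. Each camera call takes 0.05 s, during which the arm holds its last target. There are 200 camera calls.

TASK

Open the small bench cabinet to its set height: push up under the ledge of the glass sash until its lug presses firmly but gently on the rubber buffer of the stop, without crushing the buffer or driving the stop up the column. Then slide the stop's bolt fully across under the lug so the sash is locked at that height, and let go. Leave the bottles and the beaker as they stand.

Things in the scene. Friction and masses are not known exactly. Their poses are not given: they have to be found in the camera images.
- cabinet: Fixed bench-top sample cabinet, 270 mm wide, 170 deep, 390 high (two cord pulleys stand 38 mm above its roof), white with aluminium columns 50 mm wide at the front corners. Origin: bottom centre of its front face, on the worktop. Its -x axis points out of the front towards the robot, +y to the left as the robot sees it, z up. Differs in place and yaw each time.
- sash: The glass sash in an aluminium frame, 168 mm wide, 163 high, sliding straight up and down in the cabinet's front. Origin: middle of its lower edge, in the cabinet's front plane; axes as the cabinet's. Shut, the origin is 25 mm above the worktop; it starts 90 to 120 mm and can rise to 220 mm above it. Counterbalanced: it stays where it is left, and takes 2 to 5 N to push up.
- ledge (a point): Middle of the rounded front edge of the sash's pull ledge, at the height of its underside. The ledge is an aluminium shelf 120 mm wide (along cabinet y), 10 thick, that stands 53 mm out of the cabinet's front plane along the sash's lower edge; its front edge is a 10 mm round nose, and this point lies below the nose's axis, 48 mm out of the front plane. There is free air under it.
- lug_top (a point): Centre of the part of the sash's steel lug that meets the buffer: upper face of the lug. The lug is a block 12 mm deep, 36 wide, 20 high at the sash's lower left corner, in front of the left column (centre 16 mm out of the front plane, cabinet y 72 to 108 mm), and rises with the sash; its upper face is 22 mm above the ledge's underside.
- beaker: Loose glass beaker, 59 mm wide, 82 high, inside the cabinet; leave alone. Origin: centre of its underside.
- dropper: Loose brown dropper bottle, 30 mm wide, 78 high, in front of the cabinet on the right; leave alone. Origin: centre of its underside.
- white_bottle: Loose white screw-cap bottle, 52 mm wide, 112 high, in front of the cabinet on the left; leave alone. Origin: centre of its underside.
- stop: The stop on the left column: aluminium plate (54 mm wide, 136 high) carrying a dark steel carriage (72 wide, 72 high, 30 mm out of the front plane) with a rubber buffer under its head and a bolt. Origin: cabinet's front plane, behind the buffer; axes as the cabinet's. The carriage is fine-set up to 10 mm above or below its mean place on the plate. Held by friction; must not be shifted.
- bolt (a joint): Travel of the stop's bolt in m: 0 drawn back (start), 0.024 fully across under the lug. It moves along cabinet -y (to the right), with 2 N of friction, and stays where it is left. Its round-nosed tongue, 8 mm thick, passes 1.5 mm under the lug when the lug just touches the buffer and is blocked by the lug if the sash hangs more than a few mm lower.
- buffer_mean (a point): Mean place of the centre of the buffer's lower face (12 mm round), straight above lug_top, 50 to 120 mm above it at the start. The real face lies up to 10 mm higher or lower (carriage setting), so find it by feel. The buffer springs in up to 6 mm, 3.5 N per mm. The sash is home with the lug pressed on it with some 5 to 8 N; over 10 N crushes it.
- knob_mean (a point): Mean place of the middle of the bolt's knob when drawn back: a steel cylinder 12 mm in diameter, 36 long, pointing straight out of the front (32 to 68 mm out of the front plane), 40 mm left of the buffer. The real knob is up to 10 mm higher or lower, always with its axis 25.5 mm below the buffer's face (so below the lug's upper face once the sash is home). Push its left side to the right.

How it is judged:
By the outcome, as a careful person would: the job done as asked, in the order asked, and still so for the second after the job is handed in, with the robot touching nothing.
It also fails if it takes over 72 s, if anything falls off the work surface, if the arm or the gripper's body presses on something with over 40 N, if the wrist force passes 120 N, or if a joint passes its speed limit or range.

## Working session

There is one attempt and no reset: what is moved stays moved. The work goes in short steps, Python scripts to look and compute and a shell command to move; the robot and the scene stay as the last step left them, time stands still between calls to the robot, and variables do not carry over. Pictures are saved under pics/ and viewed, at most 10 in all, crops included, and the job is handed in when it is done.

```bash
mkdir -p pics; ls; cat > h.py <<'E'
import numpy as np, cv2
from bench import manip, eyes, find_in
def cal(n):
    c=eyes.get_calibration(n); f=240/np.tan(np.radians(c["vertical_fov"])/2)
    return f,c["cx"],c["cy"],c["k1"],np.array(c["R"]),np.array(c["t"])
def proj(n,X):
    f,cx,cy,k,R,t=cal(n); p=R@np.array(X)+t; s=p[:2]/p[2]; s=s*(1+k*(s@s)); return f*s+[cx,cy]
def ray(n,u,v):
    f,cx,cy,k,R,t=cal(n); d=np.array([(u-cx)/f,(v-cy)/f]); s=d.copy()
    for _ in range(30): s=d/(1+k*(s@s))
    return -R.T@t, R.T@np.array([s[0],s[1],1])
def plane(n,u,v,ax,val):
    o,d=ray(n,u,v); return o+d*(val-o[ax])/d[ax]
def world(n,p):
    _,_,_,_,R,t=cal(n); return R.T@(np.array(p)-t)
E
python3 - <<'E'
from h import *
np.set_printoptions(precision=4,suppress=True)
for n in("scene","top"):
    im=eyes.snapshot(n); cv2.imwrite(f"pics/{n}1.png",im[:,:,::-1])
    print(n,-cal(n)[4].T@cal(n)[5])
    for th in("cabinet","sash","ledge","lug_top","stop","bolt","dropper","white_bottle","beaker"):
        for r in find_in(n,th)[:1]: print(th,round(r["score"],2),world(n,r["location"]))
o=manip.get_obs();print(o["time"],o["eef_rot"],o["ft_force"])
E
```

```text
pics
scene [0.0425 0.438  0.65  ]
cabinet 0.66 [ 0.6627 -0.1514  0.2569]
sash 0.91 [ 0.6325 -0.1759  0.1795]
ledge 0.9 [ 0.6347 -0.1741  0.1825]
lug_top 0.7 [ 0.6334 -0.1783  0.1823]
stop 0.96 [ 0.6612 -0.0321  0.2376]
white_bottle 0.66 [0.3953 0.0289 0.0723]
top [ 0.4281 -0.2592  1.0154]
cabinet 0.64 [ 0.6225 -0.1775  0.1408]
sash 0.69 [ 0.6271 -0.1769  0.1346]
ledge 0.85 [ 0.6286 -0.1754  0.1337]
lug_top 0.57 [ 0.6225 -0.1772  0.1399]
stop 0.93 [ 0.651  -0.0429  0.2575]
bolt 0.47 [ 0.6279 -0.0433  0.2024]
dropper 0.61 [ 0.457  -0.3635  0.0676]
white_bottle 0.93 [0.41   0.0107 0.0837]
beaker 0.34 [ 0.4585 -0.3645  0.0703]
1.0 [[ 0.8992  0.4375 -0.    ]
 [ 0.4375 -0.8992  0.    ]
 [-0.     -0.     -1.    ]] [-0.6941  0.0433 -0.2627]
```

View pics/scene1.png

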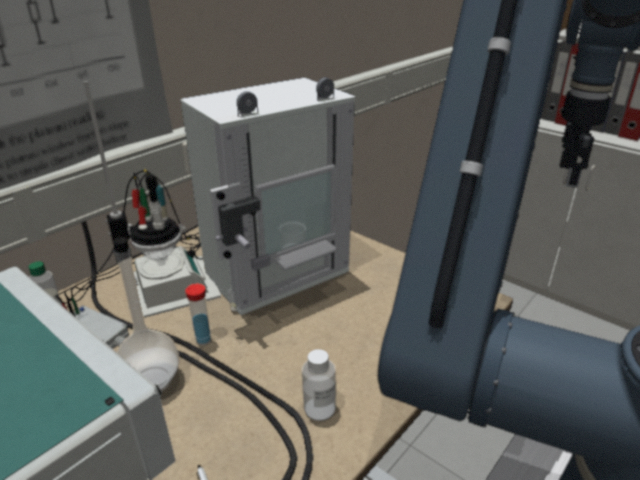

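View pics/top1.png

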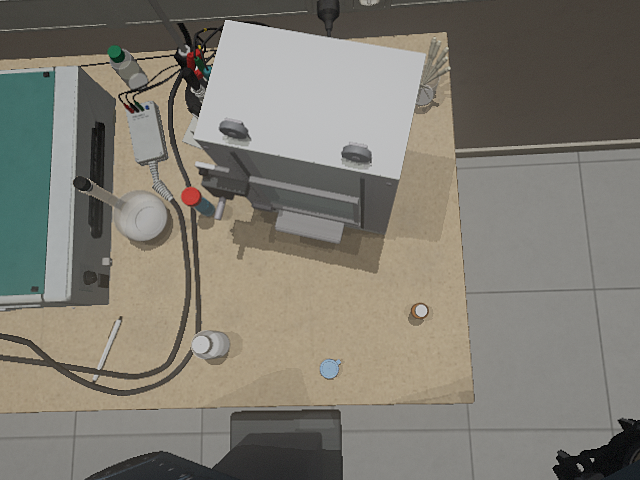

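The tool points down and a row can only turn it about its own z, so I'll check the interface help before choosing how to push.

```bash
U='[[0,0,-1,0,0],[0,0,-1,0,0],[0,0,-1,0,0],[0,0,-1,0,0],[0,0,-1,0,0]]'; 
python3 -m pendant '[[0,0,-1,0,0],[0,0,-1,0,0],[0,0,-1,0,0],[0,0,-1,0,0],[0,0,-1,0,0]]' >/dev/null
python3 -m pendant '[[0,0,-1,0,0],[0,0,-1,0,0],[0,0,-1,0,0],[0,0,-1,0,0],[0,0,-1,0,0]]' >/dev/null
python3 -m pendant '[[0,0,-1,0,0],[0,0,-1,0,0],[0,0,-1,0,0],[0,0,-1,0,0],[0,0,-1,0,0]]'
python3 -m pendant '[[0,0,-1,0,0],[0,0,-1,0,0],[0,0,-1,0,0],[0,0,-1,0,0],[0,0,-1,0,0]]'
python3 - <<'E'
from h import *
np.set_printoptions(precision=4,suppress=True)
print(manip.get_obs()["q"])
# cabinet roof corners in top picture
for u,v in((197,140),(405,180),(424,52),(232,20)): print("roof",plane("top",u,v,2,.39))
E
```

```text
time: 2.42
ee_pos: [0.2734, -0.5617, 0.5723]
eef_rot: [[0.899, 0.438, -0.0], [0.438, -0.899, 0.0], [0.0, -0.0, -1.0]]
ft_force: [-0.3, -1.0, 0.6]
opening: 0.0
grip_force: 0.0
time: 2.83
ee_pos: [0.2734, -0.5616, 0.6724]
eef_rot: [[0.899, 0.438, 0.0], [0.438, -0.899, -0.0], [-0.0, 0.0, -1.0]]
ft_force: [-0.4, 0.2, -0.1]
opening: 0.002
grip_force: 0.0
[-1.2965  0.4171  0.4744  0.      2.2499 -0.1785]
roof [ 0.6717 -0.0583  0.39  ]
roof [ 0.6055 -0.3196  0.39  ]
roof [ 0.7723 -0.3524  0.39  ]
roof [ 0.8357 -0.1042  0.39  ]
```

```bash

python3 -m pendant '[[0,0,-1,0,0],[0,0,-1,0,0],[0,0,-1,0,0],[0,0,-1,0,0],[0,0,-1,0,0]]'
python3 -m pendant '[[0,0,-1,0,0],[0,0,-1,0,0],[0,0,-1,0,0]]'
python3 -c "
from h import *
print(manip.get_obs()['q'])"
```

```text
time: 3.25
ee_pos: [0.2639, -0.5428, 0.7432]
eef_rot: [[0.899, 0.437, 0.007], [0.437, -0.899, -0.014], [0.0, 0.016, -1.0]]
ft_force: [-0.7, 0.8, 1.0]
opening: 0.002
grip_force: 0.0
time: 3.5
ee_pos: [0.2516, -0.5166, 0.7709]
eef_rot: [[0.899, 0.437, 0.018], [0.438, -0.898, -0.038], [-0.001, 0.042, -0.999]]
ft_force: [-1.1, 1.1, 0.7]
opening: -0.003
grip_force: 0.0
[-1.31596181  0.40283862  0.21802982  0.01232313  2.47971701 -0.18814857]
```

```bash

python3 -m pendant '[[0,1,0,0,0],[0,1,0,0,0],[0,1,0,0,0],[0,1,0,0,0],[0,1,0,0,0]]'
python3 -c "
from h import *
print(manip.get_obs()['q'])
for u,v in ((540,290),(610,340)):
  for z in (-.7,-.9): print(plane('scene',u,v,2,z))"
```

```text
time: 3.92
ee_pos: [0.2809, -0.5779, 0.7244]
eef_rot: [[0.899, 0.436, 0.029], [0.437, -0.897, -0.059], [0.0, 0.066, -0.998]]
ft_force: [0.6, -0.3, 0.4]
opening: 0.001
grip_force: 0.0
[-1.29771545  0.48261075  0.21937627  0.01772232  2.37440984 -0.16653898]
[ 0.49271513 -1.55341272 -0.7       ]
[ 0.55940905 -1.84842818 -0.9       ]
[ 0.15912782 -1.41102288 -0.7       ]
[ 0.17640272 -1.68494411 -0.9       ]
```

```bash

python3 -m pendant '[[0,1,-1,0,0],[0,1,-1,0,0],[0,1,-1,0,0],[0,1,-1,0,0],[0,1,-1,0,0]]'
python3 -m pendant '[[0,1,-1,0,0],[0,1,-1,0,0],[0,1,-1,0,0],[0,1,-1,0,0],[0,1,-1,0,0]]'
python3 -c "
from h import *
print(manip.get_obs()['q'])"
```

```text
time: 4.33
ee_pos: [0.2846, -0.5846, 0.739]
eef_rot: [[0.899, 0.433, 0.062], [0.438, -0.89, -0.127], [-0.0, 0.141, -0.99]]
ft_force: [-0.1, -0.4, 0.3]
opening: -0.005
grip_force: 0.0
time: 4.75
ee_pos: [0.2871, -0.5899, 0.7543]
eef_rot: [[0.899, 0.428, 0.093], [0.438, -0.879, -0.19], [-0.0, 0.212, -0.977]]
ft_force: [-0.5, -0.8, -0.4]
opening: -0.003
grip_force: 0.0
[-1.30610051  0.44302882  0.2188469   0.05165087  2.26951329 -0.15074275]
```

```bash

python3 -m pendant '[[0,1,-0.9,0,0],[0,1,-0.9,0,0],[0,1,-0.8,0,0],[0,1,-0.8,0,0],[0,1,-0.8,0,0]]' >/dev/null
python3 -m pendant '[[0,1,-0.7,0,0],[0,1,-0.7,0,0],[0,1,-0.7,0,0],[0,1,-0.7,0,0],[0,1,-0.7,0,0]]' >/dev/null
python3 -m pendant '[[0,1,-0.6,0,0],[0,1,-0.6,0,0],[0,1,-0.6,0,0],[0,1,-0.6,0,0],[0,1,-0.6,0,0]]'
python3 -m pendant '[[0,1,-0.5,0,0],[0,1,-0.5,0,0],[0,1,-0.5,0,0],[0,1,-0.5,0,0],[0,1,-0.5,0,0]]'
python3 -c "
from h import *
print(manip.get_obs()['q'])"
```

```text
time: 6.0
ee_pos: [0.3018, -0.6202, 0.7904]
eef_rot: [[0.899, 0.4, 0.177], [0.438, -0.822, -0.363], [0.0, 0.404, -0.915]]
ft_force: [-0.5, -0.3, -0.3]
opening: 0.0
grip_force: 0.0
time: 6.42
ee_pos: [0.3079, -0.633, 0.8011]
eef_rot: [[0.899, 0.388, 0.203], [0.437, -0.797, -0.416], [0.0, 0.463, -0.886]]
ft_force: [0.7, -0.5, -0.9]
opening: -0.0
grip_force: 0.0
[-1.31524195  0.40812075  0.21917722  0.10188017  2.03902797 -0.12916644]
```

```bash

python3 -m pendant '[[0,1,-0.5,0,0],[0,1,-0.5,0,0],[0,1,-0.5,0,0],[0,1,-0.5,0,0],[0,1,-0.5,0,0]]' >/dev/null
python3 -m pendant '[[0,1,-0.5,0,0],[0,1,-0.5,0,0],[0,1,-0.5,0,0],[0,1,-0.5,0,0],[0,1,-0.5,0,0]]'
python3 -m pendant '[[0,1,-0.4,0,0],[0,1,-0.4,0,0],[0,1,-0.4,0,0],[0,1,-0.4,0,0],[0,1,-0.4,0,0]]' >/dev/null
python3 -m pendant '[[0,1,-0.3,0,0],[0,1,-0.3,0,0],[0,1,-0.3,0,0],[0,1,-0.3,0,0],[0,1,-0.3,0,0]]'
python3 -m pendant '[[0,1,-0.2,0,0],[0,1,-0.2,0,0],[0,1,-0.2,0,0],[0,1,-0.2,0,0],[0,1,-0.2,0,0]]' >/dev/null
python3 -m pendant '[[0,1,-0.1,0,0],[0,1,-0.1,0,0],[0,1,-0.1,0,0],[0,1,-0.1,0,0],[0,1,-0.1,0,0]]'
python3 -c "
from h import *
print(manip.get_obs()['q'])"
```

```text
time: 7.25
ee_pos: [0.3139, -0.6451, 0.8362]
eef_rot: [[0.899, 0.357, 0.253], [0.437, -0.734, -0.519], [0.0, 0.577, -0.816]]
ft_force: [-0.1, -0.8, -0.0]
opening: 0.001
grip_force: 0.0
time: 8.08
ee_pos: [0.3212, -0.6603, 0.8693]
eef_rot: [[0.899, 0.321, 0.297], [0.437, -0.66, -0.61], [0.0, 0.679, -0.734]]
ft_force: [0.6, 0.1, 0.2]
opening: 0.001
grip_force: 0.0
time: 8.92
ee_pos: [0.3332, -0.685, 0.8956]
eef_rot: [[0.899, 0.281, 0.335], [0.437, -0.578, -0.689], [0.0, 0.766, -0.642]]
ft_force: [0.7, 0.2, -0.2]
opening: -0.003
grip_force: 0.0
[-1.32734718  0.36703588  0.21916794  0.16119613  1.69154288 -0.11598976]
```

I found that the tool tilts at the reach limit and keeps the tilt. Next I'll carry it over to the front-left, high up, and turn it towards the cabinet there.

```bash

python3 -m pendant '[[0.8,-1,-0.5,0,0],[0.8,-1,-0.5,0,0],[0.8,-1,-0.5,0,0],[0.8,-1,-0.5,0,0],[0.8,-1,-0.5,0,0]]' 
python3 -m pendant '[[0.8,-1,-0.5,0,0],[0.8,-1,-0.5,0,0],[0.8,-1,-0.5,0,0],[0.8,-1,-0.5,0,0],[0.8,-1,-0.5,0,0]]' >/dev/null
python3 -m pendant '[[0.8,-1,-0.5,0,0],[0.8,-1,-0.5,0,0],[0.8,-1,-0.5,0,0],[0.8,-1,-0.5,0,0],[0.8,-1,-0.5,0,0]]'
python3 -c "
from h import *
print(manip.get_obs()['q'])"
```

```text
time: 9.33
ee_pos: [0.3601, -0.556, 0.8509]
eef_rot: [[0.899, 0.281, 0.335], [0.437, -0.578, -0.689], [0.0, 0.766, -0.642]]
ft_force: [0.7, -0.7, 0.8]
opening: 0.003
grip_force: 0.0
time: 10.17
ee_pos: [0.4141, -0.3015, 0.7623]
eef_rot: [[0.899, 0.28, 0.336], [0.438, -0.578, -0.689], [0.001, 0.767, -0.642]]
ft_force: [0.3, -0.1, -0.2]
opening: -0.002
grip_force: 0.0
[-0.64342906 -0.14772744  1.1950199  -0.37180318  1.29757565  0.42393821]
```

```bash

python3 -m pendant '[[0.8,-1,-0.5,0,0],[0.8,-1,-0.5,0,0],[0.8,-1,-0.5,0,0],[0.8,-1,-0.5,0,0],[0.8,-1,-0.5,0,0]]' >/dev/null
python3 -m pendant '[[0.8,-1,-0.5,0,0],[0.8,-1,-0.5,0,0],[0.8,-1,-0.5,0,0],[0.8,-1,-0.5,0,0],[0.8,-1,-0.5,0,0]]'
python3 -m pendant '[[0.8,-1,-0.5,0,0],[0.8,-1,-0.5,0,0],[0.8,-1,-0.5,0,0],[0.8,-1,-0.5,0,0],[0.8,-1,-0.5,0,0]]' >/dev/null
python3 -m pendant '[[0.8,-1,-0.5,0,0],[0.8,-1,-0.5,0,0],[0.8,-1,-0.5,0,0],[0.8,-1,-0.5,0,0],[0.8,-1,-0.5,0,0]]'
python3 -c "
from h import *
print(manip.get_obs()['q'])"
```

```text
time: 11.0
ee_pos: [0.4684, -0.0468, 0.6733]
eef_rot: [[0.899, 0.281, 0.337], [0.439, -0.578, -0.688], [0.001, 0.766, -0.643]]
ft_force: [0.5, -0.6, 0.6]
opening: -0.003
grip_force: 0.0
time: 11.83
ee_pos: [0.5228, 0.2078, 0.584]
eef_rot: [[0.899, 0.282, 0.336], [0.439, -0.578, -0.688], [0.001, 0.766, -0.643]]
ft_force: [0.5, -1.1, 0.3]
opening: -0.003
grip_force: 0.0
[ 0.58284002  0.30465934  1.1308887  -0.88268318  1.75566152  1.54957165]
```

```bash
cat > e.py <<'E'
from h import *
np.set_printoptions(precision=3,suppress=True)
o=manip.get_obs(); R=np.array(o['eef_rot']); z=R[:,2]
e=R.T@np.array([.66,.56,.5]); print(o['q'],o['ee_pos'],z,'az',np.degrees(np.arctan2(z[1],z[0])),'rows',e/abs(e).max())
E
python3 -m pendant '[[1,0.3,-0.6,0,0],[1,0.3,-0.6,0,0],[1,0.3,-0.6,0,0],[1,0.3,-0.6,0,0],[1,0.3,-0.6,0,0]]' >/dev/null
python3 -m pendant '[[1,0.3,-0.6,0,0],[1,0.3,-0.6,0,0],[1,0.3,-0.6,0,0]]' >/dev/null
python3 e.py
python3 -m pendant '[[1,0.3,-0.6,0,0],[1,0.3,-0.6,0,0],[1,0.3,-0.6,0,0],[1,0.3,-0.6,0,0],[1,0.3,-0.6,0,0]]' >/dev/null
python3 e.py
```

```text
[ 0.611  0.665  0.277 -1.034  2.065  1.139] [0.648 0.315 0.684] [ 0.336 -0.688 -0.643] az -63.95294139768512 rows [ 1.     0.292 -0.578]
[ 0.621  0.698  0.218 -1.046  2.021  1.122] [0.669 0.331 0.688] [ 0.396 -0.675 -0.623] az -59.58949482765541 rows [ 1.     0.293 -0.493]
```

```bash

python3 -m pendant '[[1,0.3,-0.5,0,0],[1,0.3,-0.5,0,0],[1,0.3,-0.5,0,0],[1,0.3,-0.5,0,0],[1,0.3,-0.5,0,0]]' >/dev/null
python3 -m pendant '[[1,0.3,-0.4,0,0],[1,0.3,-0.4,0,0],[1,0.3,-0.4,0,0],[1,0.3,-0.4,0,0],[1,0.3,-0.4,0,0]]' >/dev/null
python3 e.py
python3 -m pendant '[[1,0.3,-0.4,0,0],[1,0.3,-0.4,0,0],[1,0.3,-0.4,0,0],[1,0.3,-0.4,0,0],[1,0.3,-0.4,0,0]]' >/dev/null
python3 -m pendant '[[1,0.3,-0.3,0,0],[1,0.3,-0.3,0,0],[1,0.3,-0.3,0,0],[1,0.3,-0.3,0,0],[1,0.3,-0.3,0,0]]' >/dev/null
python3 e.py
```

```text
[ 0.631  0.719  0.219 -1.036  1.887  1.147] [0.709 0.354 0.686] [ 0.511 -0.639 -0.574] az -51.35588521525932 rows [ 1.     0.302 -0.338]
[ 0.645  0.731  0.219 -1.034  1.757  1.165] [0.739 0.382 0.694] [ 0.621 -0.589 -0.517] az -43.48802057669535 rows [ 1.     0.304 -0.189]
```

```bash

python3 -m pendant '[[1,0.3,-0.2,0,0],[1,0.3,-0.2,0,0],[1,0.3,-0.2,0,0],[1,0.3,-0.2,0,0],[1,0.3,-0.2,0,0]]' >/dev/null
python3 -m pendant '[[1,0.3,-0.1,0,0],[1,0.3,-0.1,0,0],[1,0.3,-0.1,0,0],[1,0.3,-0.1,0,0],[1,0.3,-0.1,0,0]]' >/dev/null
python3 e.py
python3 -m pendant '[[1,0.3,0,0,0],[1,0.3,0,0,0],[1,0.3,0,0,0],[1,0.3,0,0,0],[1,0.3,0,0,0]]' >/dev/null
python3 -m pendant '[[1,0.3,0.1,0,0],[1,0.3,0.1,0,0],[1,0.3,0.1,0,0],[1,0.3,0.1,0,0],[1,0.3,0.1,0,0]]' >/dev/null
python3 e.py; python3 - <<'E'
from h import *
im=eyes.snapshot("scene");print(manip.get_obs()["time"],manip.get_obs()["eef_rot"])
E
```

```text
[ 0.642  0.747  0.219 -1.024  1.615  1.179] [0.776 0.403 0.7  ] [ 0.718 -0.528 -0.453] az -36.34076916671327 rows [ 1.     0.305 -0.05 ]
[ 0.623  0.768  0.219 -1.007  1.46   1.188] [0.821 0.42  0.705] [ 0.803 -0.457 -0.382] az -29.65871462417091 rows [1.    0.305 0.087]
16.3 [[ 0.57379664  0.15970938  0.80327476]
 [ 0.76587621 -0.45211753 -0.45719074]
 [ 0.29015695  0.87754353 -0.38174114]]
```

```bash

python3 -m pendant '[[0,0,0,0.158,0],[0,0,0,0.158,0],[0,0,0,0.158,0],[0,0,0,0.158,0],[0,0,0,0.158,0]]' >/dev/null
python3 -m pendant '[[0,0,0,0.158,0],[0,0,0,0.158,0],[0,0,0,0.158,0],[0,0,0,0.158,0],[0,0,0,0.158,0]]' 
python3 - <<'E'
from h import *
im=cv2.imread("pics/scene1.png")
cv2.imwrite("pics/s_crop.png",cv2.resize(im[70:320,175:365],None,fx=2.4,fy=2.4,interpolation=cv2.INTER_CUBIC))
im=cv2.imread("pics/top1.png")
cv2.imwrite("pics/t_crop.png",cv2.resize(im[100:260,180:420],None,fx=3,fy=3,interpolation=cv2.INTER_CUBIC))
E
```

```text
time: 17.13
ee_pos: [0.8208, 0.4203, 0.7051]
eef_rot: [[0.334, -0.494, 0.803], [-0.186, -0.869, -0.458], [0.924, 0.004, -0.382]]
ft_force: [0.1, 0.2, 0.1]
opening: 0.001
grip_force: 0.0
```

View pics/s_crop.png

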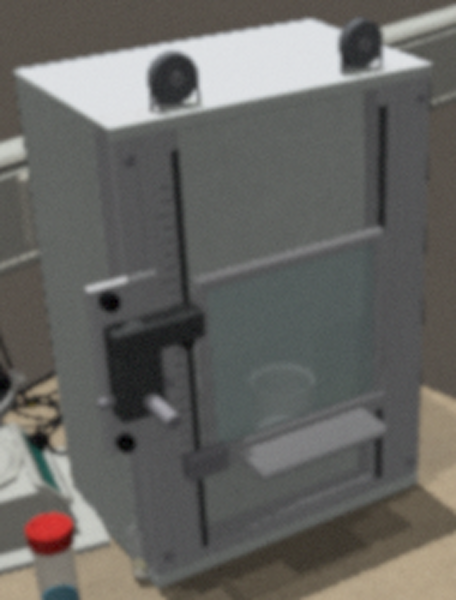

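View pics/t_crop.png

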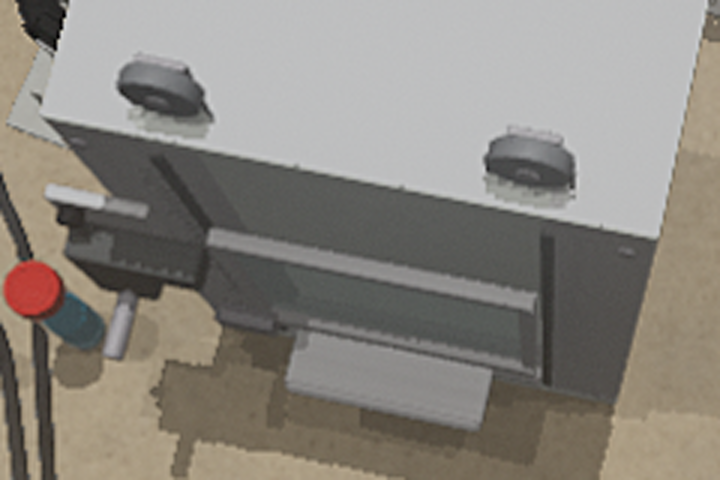

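```bash
cat > fit.py <<'E'
from h import *
from scipy.optimize import least_squares
np.set_printoptions(precision=4,suppress=True)
S=lambda u,v:("scene",175+u/2.4,70+v/2.4); T=lambda u,v:("top",180+u/3,100+v/3)
obs=[(S(107,129),(0,.135,.39)),(S(431,65),(0,-.135,.39)),(S(158,583),(0,.135,0)),(S(418,482),(0,-.135,0)),
(S(256,473),(-.052,.06,'h')),(S(386,432),(-.052,-.06,'h')),(T(43,117),(0,.135,.39)),(T(658,238),(0,-.135,.39)),
(T(288,388),(-.053,.06,'h')),(T(476,430),(-.053,-.06,'h')),(T(117,355),(-.068,.13,'k')),(S(172,418),(-.068,.13,'k'))]
def W(p,X):
    z={'h':p[3]+.004,'k':p[4]}.get(X[2],X[2]); c,s=np.cos(p[2]),np.sin(p[2])
    return np.array([p[0]+c*X[0]-s*X[1],p[1]+s*X[0]+c*X[1],z])
def res(p): return np.concatenate([proj(o[0],W(p,X))-o[1:] for o,X in obs])
r=least_squares(res,[.64,-.19,-.25,.1,.2],loss='soft_l1'); p=r.x
print("cab",p[:2],"yaw",p[2],np.degrees(p[2]),"ledge z",p[3],"knob z",p[4]); print(res(p).reshape(-1,2).round(1).tolist())
np.save("cab.npy",p)
print("ledge",W(p,(-.048,0,p[3])),"knob mid",W(p,(-.05,.13,p[4])),"tube",plane("top",191,197,2,.1))
E
python3 fit.py
```

```text
cab [ 0.6423 -0.1816] yaw -0.26205334200442076 -15.014550504151646 ledge z 0.10890361347413377 knob z 0.19972834092580125
[[-0.1, -0.4], [1.0, -1.0], [-0.7, 3.0], [0.7, 1.0], [2.4, 1.7], [1.0, -0.7], [-2.7, -2.8], [-0.7, -0.4], [-2.6, -0.8], [0.4, -0.1], [1.9, -0.2], [4.3, -0.4]]
ledge [ 0.5959 -0.1692  0.1089] knob mid [ 0.6276 -0.0431  0.1997] tube [0.6749 0.0448 0.1   ]
```

```bash
cat > go.py <<'E'
import sys
from h import *
np.set_printoptions(precision=3,suppress=True)
p=np.load("cab.npy");o=manip.get_obs();R=np.array(o['eef_rot']);P=np.array(o['ee_pos'])
c,s=np.cos(p[2]),np.sin(p[2]);C=np.array([[c,-s,0],[s,c,0],[0,0,1]]);O=np.array([p[0],p[1],0])
print('t',o['time'],'q',np.array(o['q']),'P',P,'Pcab',C.T@(P-O),'zcab',C.T@R[:,2],'F',C.T@np.array(o['ft_force']))
def to(name,Xc):
    d=R.T@(O+C@np.array(Xc)-P)/.02; print(name,'world',O+C@np.array(Xc),'rows-units',d)
def cab(name,d): print(name,R.T@(C@np.array(d))/.02)
zc=C.T@R[:,2]
E
cat > a.py <<'E'
from go import *
N=np.array([-.048,-.03,p[3]-.013])
to('pre',N-.02*zc+[0,0,-.01]); to('under',N+.025*zc+[0,0,-.01])
d=R.T@(np.array([.50,.10,.45])-P)/.02; print('via',d)
cab('up 1mm',[0,0,.001])
E
python3 a.py
```

```text
t 17.1333 q [ 0.624  0.767  0.219 -1.007  1.461  2.435] P [0.821 0.42  0.705] Pcab [0.017 0.628 0.705] zcab [ 0.894 -0.234 -0.382] F [0.043 0.168 0.115]
pre world [ 0.572 -0.189  0.094] rows-units [-26.751  32.515  15.648]
under world [ 0.608 -0.21   0.076] rows-units [-26.751  32.515  17.898]
via [-14.171  21.799  -0.671]
up 1mm [ 0.046  0.    -0.019]
```

```bash

python3 -m pendant '[[-0.65,1,0,0,0],[-0.65,1,0,0,0],[-0.65,1,0,0,0],[-0.65,1,0,0,0],[-0.65,1,0,0,0]]' >/dev/null
python3 -m pendant '[[-0.65,1,0,0,0],[-0.65,1,0,0,0],[-0.65,1,0,0,0],[-0.65,1,0,0,0],[-0.65,1,0,0,0]]'
python3 -m pendant '[[-0.65,1,0,0,0],[-0.65,1,0,0,0],[-0.65,1,0,0,0],[-0.65,1,0,0,0],[-0.65,1,0,0,0]]' >/dev/null
python3 -m pendant '[[-0.65,1,0,0,0],[-0.65,1,0,0,0],[-0.65,1,0,0,0],[-0.65,1,0,0,0],[-0.65,1,0,0,0]]' >/dev/null
python3 a.py
```

```text
time: 17.97
ee_pos: [0.6864, 0.2681, 0.6048]
eef_rot: [[0.37, -0.483, 0.794], [-0.172, -0.875, -0.452], [0.913, 0.031, -0.407]]
ft_force: [-0.2, -0.4, 0.7]
opening: -0.002
grip_force: 0.0
t 18.8 q [ 0.329  0.027  1.716 -1.071  0.845  2.854] P [0.555 0.101 0.544] Pcab [-0.157  0.251  0.544] zcab [ 0.858 -0.214 -0.467] F [ 0.869 -0.333  0.459]
pre world [ 0.573 -0.19   0.095] rows-units [-17.077  11.002  17.39 ]
under world [ 0.607 -0.209  0.074] rows-units [-17.077  11.002  19.64 ]
via [-5.349  0.983  0.083]
up 1mm [ 0.044  0.003 -0.023]
```

```bash

python3 -m pendant '[[0,0,0,-0.158,0],[0,0,0,-0.158,0],[0,0,0,-0.158,0],[0,0,0,-0.158,0],[0,0,0,-0.158,0]]' >/dev/null
python3 -m pendant '[[0,0,0,-0.158,0],[0,0,0,-0.158,0],[0,0,0,-0.158,0],[0,0,0,-0.158,0],[0,0,0,-0.158,0]]' >/dev/null
python3 -m pendant '[[0,0,0,-0.158,0],[0,0,0,-0.158,0],[0,0,0,-0.158,0],[0,0,0,-0.158,0],[0,0,0,-0.158,0]]' >/dev/null
python3 -m pendant '[[0,0,0,-0.158,0],[0,0,0,-0.158,0],[0,0,0,-0.158,0],[0,0,0,-0.158,0],[0,0,0,-0.158,0]]' >/dev/null
python3 -m pendant '[[0,0,0,-0.158,0],[0,0,0,-0.158,0],[0,0,0,-0.158,0],[0,0,0,-0.158,0],[0,0,0,-0.158,0]]'
python3 a.py
```

```text
time: 20.88
ee_pos: [0.5559, 0.1019, 0.5439]
eef_rot: [[-0.429, 0.467, 0.773], [0.188, 0.883, -0.43], [-0.883, -0.039, -0.467]]
ft_force: [-0.1, -0.2, -0.4]
opening: -0.005
grip_force: 0.0
t 20.8833 q [ 0.33   0.029  1.714 -1.071  0.846 -0.254] P [0.556 0.102 0.544] Pcab [-0.157  0.251  0.544] zcab [ 0.858 -0.215 -0.467] F [-0.019 -0.185 -0.436]
pre world [ 0.573 -0.19   0.095] rows-units [ 16.717 -11.602  17.386]
under world [ 0.607 -0.209  0.074] rows-units [ 16.717 -11.602  19.636]
via [ 5.33  -1.206  0.075]
up 1mm [-0.044 -0.002 -0.023]
```

```bash

python3 -m pendant '[[0.93,-0.64,0.93,0,0],[0.93,-0.64,0.93,0,0],[0.93,-0.64,0.93,0,0],[0.93,-0.64,0.93,0,0],[0.93,-0.64,0.93,0,0]]' >/dev/null
python3 -m pendant '[[0.93,-0.64,0.93,0,0],[0.93,-0.64,0.93,0,0],[0.93,-0.64,0.93,0,0],[0.93,-0.64,0.93,0,0],[0.93,-0.64,0.93,0,0]]' >/dev/null
python3 a.py
```

```text
t 21.7167 q [-0.077  0.149  2.028 -1.43   0.374  0.072] P [ 0.561 -0.04   0.369] Pcab [-0.115  0.116  0.369] zcab [ 0.79  -0.22  -0.572] F [ 0.782 -1.501  0.733]
pre world [ 0.574 -0.19   0.097] rows-units [ 8.935 -5.682 11.359]
under world [ 0.606 -0.209  0.072] rows-units [ 8.935 -5.682 13.609]
via [-0.016  4.454 -7.393]
up 1mm [-0.041 -0.002 -0.029]
```

The tilt is being lost because joint 4 is at its limit, with the tool azimuth to the right of the arm plane. I'll go back, turn the azimuth further left, and roll a quarter turn.

```bash

python3 -m pendant '[[0,0,0,0.158,0],[0,0,0,0.158,0],[0,0,0,0.158,0],[0,0,0,0.158,0],[0,0,0,0.158,0]]' >/dev/null
python3 -m pendant '[[0,0,0,0.158,0],[0,0,0,0.158,0],[0,0,0,0.158,0],[0,0,0,0.158,0],[0,0,0,0.158,0]]' >/dev/null
python3 -m pendant '[[0,0,0,0.158,0],[0,0,0,0.158,0]]' >/dev/null
python3 - <<'E'
from go import *
print(R)
print(R.T@(np.array([.70,.36,.66])-P)/.02, R.T@np.array([.62,.72,.3]))
E
```

```text
t 22.7167 q [-0.075  0.149  2.027 -1.43   0.376  1.568] P [ 0.561 -0.039  0.369] Pcab [-0.115  0.117  0.369] zcab [ 0.79  -0.22  -0.572] F [-0.309  0.104  0.008]
[[ 0.442  0.553  0.706]
 [ 0.891 -0.179 -0.418]
 [-0.104  0.814 -0.572]]
[ 19.322  12.091 -11.731] [ 0.884  0.458 -0.034]
```

```bash

python3 -m pendant '[[0.97,0.6,-0.6,0,0],[0.97,0.6,-0.6,0,0],[0.97,0.6,-0.6,0,0],[0.97,0.6,-0.6,0,0],[0.97,0.6,-0.6,0,0]]' >/dev/null
python3 -m pendant '[[0.97,0.6,-0.6,0,0],[0.97,0.6,-0.6,0,0],[0.97,0.6,-0.6,0,0],[0.97,0.6,-0.6,0,0],[0.97,0.6,-0.6,0,0]]' >/dev/null
python3 -m pendant '[[0.97,0.6,-0.6,0,0],[0.97,0.6,-0.6,0,0],[0.97,0.6,-0.6,0,0],[0.97,0.6,-0.6,0,0],[0.97,0.6,-0.6,0,0]]' >/dev/null
python3 -m pendant '[[0.97,0.6,-0.6,0,0],[0.97,0.6,-0.6,0,0],[0.97,0.6,-0.6,0,0],[0.97,0.6,-0.6,0,0],[0.97,0.6,-0.6,0,0]]' >/dev/null
cat > e.py <<'E'
from h import *
np.set_printoptions(precision=3,suppress=True)
o=manip.get_obs(); R=np.array(o['eef_rot']); z=R[:,2]
e=R.T@np.array([.5,.82,.3]); print(o['time'],o['q'],o['ee_pos'],z,'az',np.degrees(np.arctan2(z[1],z[0])),'rows',e/abs(e).max())
E
python3 e.py
```

```text
24.3833 [ 0.628  0.487  0.713 -0.857  1.474  0.901] [0.696 0.366 0.66 ] [ 0.706 -0.418 -0.572] az -30.609577563713724 rows [ 1.     0.413 -0.176]
```

```bash

python3 -m pendant '[[1,0.4,-0.2,0,0],[1,0.4,-0.2,0,0],[1,0.4,-0.2,0,0],[1,0.4,-0.2,0,0],[1,0.4,-0.2,0,0]]' >/dev/null
python3 -m pendant '[[1,0.4,-0.2,0,0],[1,0.4,-0.2,0,0],[1,0.4,-0.2,0,0],[1,0.4,-0.2,0,0],[1,0.4,-0.2,0,0]]' >/dev/null
python3 e.py
python3 -m pendant '[[1,0.4,-0.1,0,0],[1,0.4,-0.1,0,0],[1,0.4,-0.1,0,0],[1,0.4,-0.1,0,0],[1,0.4,-0.1,0,0]]' >/dev/null
python3 -m pendant '[[1,0.4,0,0,0],[1,0.4,0,0,0],[1,0.4,0,0,0],[1,0.4,0,0,0],[1,0.4,0,0,0]]' >/dev/null
python3 e.py
```

```text
25.2167 [ 0.718  0.751  0.218 -0.898  1.608  0.776] [0.746 0.491 0.673] [ 0.757 -0.377 -0.535] az -26.465170293424688 rows [ 1.     0.414 -0.098]
26.05 [ 0.765  0.813  0.219 -0.917  1.473  0.847] [0.763 0.561 0.642] [ 0.832 -0.297 -0.47 ] az -19.63425865572131 rows [1.    0.419 0.034]
```

```bash

python3 -m pendant '[[1,0.4,0,0,0],[1,0.4,0,0,0],[1,0.4,0,0,0],[1,0.4,0,0,0],[1,0.4,0,0,0]]' >/dev/null
python3 -m pendant '[[1,0.4,0.1,0,0],[1,0.4,0.1,0,0],[1,0.4,0.1,0,0],[1,0.4,0.1,0,0],[1,0.4,0.1,0,0]]' >/dev/null
python3 -m pendant '[[1,0.4,0.1,0,0],[1,0.4,0.1,0,0],[1,0.4,0.1,0,0],[1,0.4,0.1,0,0],[1,0.4,0.1,0,0]]' >/dev/null
python3 e.py
python3 -m pendant '[[1,0.4,0.2,0,0],[1,0.4,0.2,0,0],[1,0.4,0.2,0,0],[1,0.4,0.2,0,0],[1,0.4,0.2,0,0]]' >/dev/null
python3 -m pendant '[[1,0.4,0.3,0,0],[1,0.4,0.3,0,0],[1,0.4,0.3,0,0],[1,0.4,0.3,0,0],[1,0.4,0.3,0,0]]' >/dev/null
python3 -m pendant '[[1,0.4,0.3,0,0],[1,0.4,0.3,0,0],[1,0.4,0.3,0,0],[1,0.4,0.3,0,0],[1,0.4,0.3,0,0]]' >/dev/null
python3 e.py
python3 - <<'E'
from go import *
print(R)
d=lambda X:R.T@(np.array(X)-P)/.02
print(d([.56,-.05,.60]))
E
```

```text
27.3 [ 0.822  0.878  0.219 -0.948  1.275  0.929] [0.772 0.655 0.619] [ 0.919 -0.153 -0.364] az -9.448075772421777 rows [1.    0.412 0.248]
28.55 [ 0.856  0.929  0.219 -0.975  1.07   0.988] [0.777 0.736 0.608] [ 0.968  0.007 -0.252] az 0.44062236095097157 rows [1.    0.399 0.487]
t 28.55 q [ 0.856  0.929  0.219 -0.975  1.07   0.988] P [0.777 0.736 0.608] Pcab [-0.107  0.921  0.608] zcab [ 0.933  0.258 -0.252] F [-0.118 -0.79   0.217]
[[ 0.016  0.252  0.968]
 [ 0.996 -0.091  0.007]
 [ 0.09   0.964 -0.252]]
[-39.324   0.456 -10.686]
```

```bash

python3 -m pendant '[[-1,0,-0.27,0,0],[-1,0,-0.27,0,0],[-1,0,-0.27,0,0],[-1,0,-0.27,0,0],[-1,0,-0.27,0,0]]' >/dev/null
python3 -m pendant '[[-1,0,-0.27,0,0],[-1,0,-0.27,0,0],[-1,0,-0.27,0,0],[-1,0,-0.27,0,0],[-1,0,-0.27,0,0]]' >/dev/null
python3 -m pendant '[[-1,0,-0.27,0,0],[-1,0,-0.27,0,0],[-1,0,-0.27,0,0],[-1,0,-0.27,0,0],[-1,0,-0.27,0,0]]' >/dev/null
python3 -m pendant '[[-1,0,-0.27,0,0],[-1,0,-0.27,0,0],[-1,0,-0.27,0,0],[-1,0,-0.27,0,0],[-1,0,-0.27,0,0]]' >/dev/null
python3 e.py
python3 -m pendant '[[-1,0,-0.27,0,0],[-1,0,-0.27,0,0],[-1,0,-0.27,0,0],[-1,0,-0.27,0,0],[-1,0,-0.27,0,0]]' >/dev/null
python3 -m pendant '[[-1,0,-0.27,0,0],[-1,0,-0.27,0,0],[-1,0,-0.27,0,0],[-1,0,-0.27,0,0],[-1,0,-0.27,0,0]]' >/dev/null
python3 e.py
```

```text
30.2167 [ 0.5    0.21   1.519 -1.326  0.491  1.522] [0.665 0.336 0.6  ] [ 0.968  0.008 -0.252] az 0.4560659652659606 rows [1.    0.399 0.487]
31.05 [ 0.089 -0.043  1.817 -0.976  0.096  1.087] [0.611 0.142 0.596] [ 0.967  0.007 -0.254] az 0.38723986515929504 rows [1.    0.401 0.485]
```

```bash

python3 -m pendant '[[-0.5,0.6,-0.1,0,0],[-0.5,0.6,-0.1,0,0],[-0.5,0.6,-0.1,0,0],[-0.5,0.3,-0.1,0,0],[-0.5,0.3,-0.1,0,0]]' >/dev/null
python3 e.py
python3 -m pendant '[[-1,0,-0.27,0,0],[-1,0,-0.27,0,0],[-1,0,-0.27,0,0],[-1,0,-0.27,0,0],[-1,0,-0.27,0,0]]' >/dev/null
python3 e.py
```

```text
31.4667 [ 0.009 -0.077  1.79  -0.075  0.121  0.168] [0.612 0.114 0.615] [ 0.966 -0.    -0.26 ] az -0.012088904918289133 rows [1.    0.401 0.473]
31.8833 [-0.162 -0.129  1.836  0.806  0.209 -0.748] [0.596 0.06  0.609] [ 0.961 -0.005 -0.276] az -0.3028880827081436 rows [1.    0.407 0.459]
```

```bash

python3 -m pendant '[[0,0,0,0.158,0],[0,0,0,0.158,0],[0,0,0,0.158,0],[0,0,0,0.158,0],[0,0,0,0.158,0]]' >/dev/null
python3 -m pendant '[[0,0,0,0.158,0],[0,0,0,0.158,0],[0,0,0,0.158,0],[0,0,0,0.158,0],[0,0,0,0.158,0]]' >/dev/null
python3 -m pendant '[[0,0,0,0.158,0],[0,0,0,0.158,0]]' >/dev/null
sed -i 's/N=.*/N=np.array([-.048,-.02,p[3]-.013])/' a.py
cat >> a.py <<'E'
print(R); d=lambda X:R.T@(np.array(X)-P)/.02
print('v2',d([.545,-.25,.35]))
E
python3 a.py
```

```text
t 32.8833 q [-0.161 -0.128  1.836  0.798  0.208  0.756] P [0.596 0.06  0.609] Pcab [-0.107  0.221  0.609] zcab [ 0.93   0.243 -0.276] F [-0.08  -0.124  0.684]
pre world [ 0.571 -0.188  0.091] rows-units [-25.013  12.798   6.029]
under world [ 0.615 -0.189  0.079] rows-units [-25.013  12.798   8.279]
via [-9.01  -1.835 -2.448]
up 1mm [ 0.048 -0.001 -0.014]
[[ 0.276 -0.011  0.961]
 [-0.017 -1.    -0.006]
 [ 0.961 -0.014 -0.276]]
v2 [-12.901  15.709   1.207]
```

```bash

python3 -m pendant '[[-0.5,1,0,0,0],[-0.5,1,0,0,0],[-0.5,1,0,0,0],[-0.5,1,0,0,0],[-0.7,1,0,0,0]]' >/dev/null
python3 e.py
python3 -m pendant '[[-0.9,1,0.1,0,0],[-0.9,1,0.1,0,0],[-0.9,1,0.1,0,0],[-0.9,1,0.1,0,0],[-0.9,1,0.1,0,0]]' >/dev/null
python3 e.py
python3 -m pendant '[[-0.9,1,0.1,0,0],[-0.9,1,0.1,0,0],[-0.9,1,0.1,0,0],[-0.9,1,0.1,0,0],[-0.9,1,0.1,0,0]]' >/dev/null
python3 a.py
```

```text
33.3 [-0.478 -0.12   1.961  1.482  0.453 -0.035] [ 0.582 -0.031  0.561] [ 0.961 -0.007 -0.278] az -0.39498750553893597 rows [ 0.508 -1.     0.474]
33.7167 [-0.797  0.036  2.112  1.765  0.767 -0.535] [ 0.565 -0.13   0.469] [ 0.96  -0.007 -0.281] az -0.43428933159404287 rows [ 0.509 -1.     0.471]
t 34.1333 q [-1.035  0.293  2.161  1.814  1.01  -0.866] P [ 0.549 -0.229  0.378] Pcab [-0.078 -0.07   0.378] zcab [ 0.928  0.242 -0.282] F [ 0.539  0.433 -0.581]
pre world [ 0.572 -0.188  0.092] rows-units [-13.455  -1.949   5.133]
under world [ 0.615 -0.189  0.079] rows-units [-13.455  -1.949   7.383]
via [  2.594 -16.464  -3.449]
up 1mm [ 0.048 -0.    -0.014]
[[ 0.282 -0.009  0.959]
 [-0.01  -1.    -0.007]
 [ 0.959 -0.007 -0.282]]
v2 [-1.4    1.051  0.238]
```

```bash

python3 -m pendant '[[-0.96,-0.14,0.31,0,0],[-0.96,-0.14,0.31,0,0],[-0.96,-0.14,0.31,0,0],[-0.96,-0.14,0.31,0,0],[-0.96,-0.14,0.31,0,0]]' >/dev/null
python3 e.py
python3 -m pendant '[[-0.96,-0.14,0.31,0,0],[-0.96,-0.14,0.31,0,0],[-0.96,-0.14,0.31,0,0],[-0.96,-0.14,0.31,0,0],[-0.96,-0.14,0.31,0,0]]' >/dev/null
python3 e.py
python3 -m pendant '[[-0.96,-0.14,0.31,0,0],[-0.96,-0.14,0.31,0,0],[-0.96,-0.14,0.31,0,0],[-0.96,-0.14,0.31,0,0]]' >/dev/null
python3 a.py
python3 - <<'E'
from h import *
for n in("scene","top"):
    im=eyes.snapshot(n)[:,:,::-1]; cv2.imwrite(f"pics/{n}2.png",im)
a=cv2.imread("pics/scene2.png")[70:330,170:430];b=cv2.imread("pics/top2.png")[100:360,170:430]
cv2.imwrite("pics/both2.png",cv2.resize(np.hstack([a,b]),(800,400),interpolation=cv2.INTER_CUBIC))
E
```

```text
34.55 [-1.001  0.57   2.276  2.05   1.135 -1.292] [ 0.552 -0.214  0.277] [ 0.959 -0.007 -0.282] az -0.3964762593402413 rows [ 0.51  -1.     0.471]
34.9667 [-0.968  0.895  2.322  2.197  1.329 -1.628] [ 0.555 -0.199  0.176] [ 0.959 -0.006 -0.282] az -0.3571384727899214 rows [ 0.51  -1.     0.472]
t 35.3 q [-0.94   1.14   2.3    2.254  1.469 -1.803] P [ 0.557 -0.187  0.095] Pcab [-0.081 -0.027  0.095] zcab [ 0.928  0.243 -0.281] F [-1.33  -0.424  0.721]
pre world [ 0.572 -0.188  0.092] rows-units [0.014 0.088 0.741]
under world [ 0.615 -0.189  0.079] rows-units [0.014 0.088 2.991]
via [ 16.07  -14.434  -7.816]
up 1mm [ 0.048 -0.    -0.014]
[[ 0.281 -0.008  0.96 ]
 [-0.009 -1.    -0.006]
 [ 0.96  -0.007 -0.281]]
v2 [12.07   3.084 -4.152]
```

View pics/both2.png

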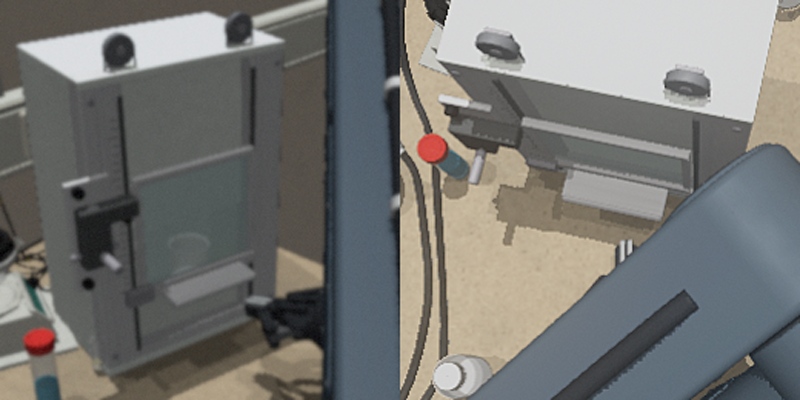

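```bash

python3 -m pendant '[[-0.3,0.05,0.2,0,0],[0,0,0.7,0,0],[0,0,0.7,0,0],[0,0,0.7,0,0],[0,0,0.6,0,0]]' | grep -v open
python3 -m pendant '[[0,0,0,0,0]]' | grep ft
python3 a.py
```

```text
time: 35.82
ee_pos: [0.612, -0.188, 0.0766]
eef_rot: [[0.279, -0.009, 0.96], [-0.009, -1.0, -0.006], [0.96, -0.007, -0.279]]
ft_force: [-0.2, 0.7, 0.1]
grip_force: 0.0
ft_force: [0.6, -0.8, 0.1]
t 35.9 q [-0.815  1.12   2.165  2.355  1.39  -1.671] P [ 0.613 -0.188  0.077] Pcab [-0.027 -0.013  0.077] zcab [ 0.929  0.244 -0.277] F [ 0.807 -0.608  0.128]
pre world [ 0.571 -0.188  0.091] rows-units [ 0.128  0.047 -2.187]
under world [ 0.615 -0.189  0.079] rows-units [0.128 0.047 0.063]
via [ 16.269 -14.434 -10.665]
up 1mm [ 0.048 -0.    -0.014]
[[ 0.277 -0.007  0.961]
 [-0.006 -1.    -0.005]
 [ 0.961 -0.005 -0.277]]
v2 [12.201  3.075 -7.03 ]
```

```bash

for i in 1; do python3 -m pendant '[[0.24,0,-0.07,0,0],[0.24,0,-0.07,0,0]]' | egrep 'pos|ft'
python3 -m pendant '[[0.24,0,-0.07,0,0],[0.24,0,-0.07,0,0]]' | egrep 'pos|ft'
python3 -m pendant '[[0.24,0,-0.07,0,0],[0.24,0,-0.07,0,0]]' | egrep 'pos|ft'; done
python3 -m pendant '[[0,0,0,0,0],[0,0,0,0,0]]' | egrep 'pos|ft'
```

```text
ee_pos: [0.6104, -0.1874, 0.086]
ft_force: [-0.7, 0.6, 0.1]
ee_pos: [0.6099, -0.1876, 0.0947]
ft_force: [0.7, 1.4, -3.9]
ee_pos: [0.61, -0.1876, 0.1046]
ft_force: [-1.0, 0.5, -5.2]
ee_pos: [0.6106, -0.1877, 0.1055]
ft_force: [-1.5, 0.4, -1.1]
```

```bash

python3 -m pendant '[[0.36,0,-0.105,0,0],[0.36,0,-0.105,0,0],[0.36,0,-0.105,0,0]]' | egrep 'pos|ft'
python3 -m pendant '[[0.36,0,-0.105,0,0],[0.36,0,-0.105,0,0],[0.36,0,-0.105,0,0]]' | egrep 'pos|ft'
python3 -m pendant '[[0.2,0,-0.06,0,0],[0.2,0,-0.06,0,0],[0.2,0,-0.06,0,0]]' | egrep 'pos|ft'
python3 -m pendant '[[0,0,0,0,0],[0,0,0,0,0]]' | egrep 'time|pos|ft'
python3 e.py
```

```text
ee_pos: [0.6105, -0.1878, 0.1273]
ft_force: [-1.1, -0.2, -4.2]
ee_pos: [0.6106, -0.1878, 0.1506]
ft_force: [-2.1, 0.8, -4.5]
ee_pos: [0.6106, -0.1878, 0.1628]
ft_force: [-1.5, 0.5, -4.3]
time: 37.48
ee_pos: [0.6111, -0.1884, 0.1634]
ft_force: [-1.0, 0.7, -0.4]
37.4833 [-0.82   0.896  2.21   2.32   1.264 -1.535] [ 0.611 -0.188  0.163] [ 0.96  -0.006 -0.279] az -0.35708890619280187 rows [ 0.507 -1.     0.474]
```

```bash

python3 -m pendant '[[0.1,0,-0.03,0,0],[0.1,0,-0.03,0,0],[0.1,0,-0.03,0,0],[0.1,0,-0.03,0,0]]' | egrep 'pos|ft'
python3 -m pendant '[[0.05,0,-0.015,0,0],[0.05,0,-0.015,0,0]]' | egrep 'pos|ft'
python3 -m pendant '[[0.05,0,-0.015,0,0],[0.05,0,-0.015,0,0]]' | egrep 'pos|ft'
```

```text
ee_pos: [0.6108, -0.1884, 0.1705]
ft_force: [1.0, 0.9, -4.0]
ee_pos: [0.6107, -0.1884, 0.1728]
ft_force: [0.7, 1.1, -4.0]
ee_pos: [0.6107, -0.1884, 0.1749]
ft_force: [1.0, -0.3, -4.6]
```

```bash
python3 - <<'E'
from h import *
im=eyes.snapshot("scene")[:,:,::-1]; cv2.imwrite("pics/scene3.png",im)
cv2.imwrite("pics/s3c.png",cv2.resize(im[180:280,190:330],None,fx=5,fy=5,interpolation=cv2.INTER_CUBIC))
E
```

```text
(no output)
```

View pics/s3c.png

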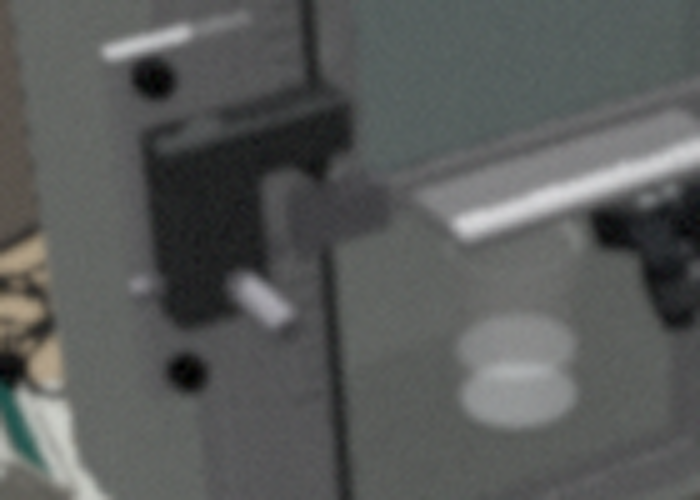

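The lug (crop 290–390, 180–250) is about 10 mm under the stop's head. I'll keep rising in small steps.

```bash

python3 -m pendant '[[0.05,0,-0.015,0,0],[0.05,0,-0.015,0,0]]' | egrep 'pos|ft'
python3 -m pendant '[[0.05,0,-0.015,0,0],[0.05,0,-0.015,0,0]]' | egrep 'pos|ft'
python3 -m pendant '[[0.05,0,-0.015,0,0]]' | egrep 'pos|ft'
python3 -m pendant '[[0.05,0,-0.015,0,0]]' | egrep 'pos|ft'
```

```text
ee_pos: [0.6106, -0.1884, 0.1769]
ft_force: [1.4, -0.5, -3.5]
ee_pos: [0.6106, -0.1884, 0.1791]
ft_force: [0.9, 1.0, -4.1]
ee_pos: [0.6106, -0.1884, 0.1801]
ft_force: [1.1, 0.5, -3.4]
ee_pos: [0.6106, -0.1884, 0.1812]
ft_force: [1.6, -0.1, -4.1]
```

```bash

python3 -m pendant '[[0.05,0,-0.015,0,0]]' | egrep 'pos|ft'
python3 -m pendant '[[0.05,0,-0.015,0,0]]' | egrep 'pos|ft'
python3 -m pendant '[[0.05,0,-0.015,0,0]]' | egrep 'pos|ft'
```

```text
ee_pos: [0.6106, -0.1884, 0.1822]
ft_force: [0.8, 0.3, -2.6]
ee_pos: [0.6106, -0.1884, 0.1832]
ft_force: [0.8, 1.0, -3.3]
ee_pos: [0.6105, -0.1884, 0.1841]
ft_force: [1.6, 0.4, -6.5]
```

```bash

python3 -m pendant '[[0.03,0,-0.009,0,0]]' | egrep 'pos|ft'
python3 -m pendant '[[0.02,0,-0.006,0,0]]' | egrep 'pos|ft'
python3 -m pendant '[[0,0,0,0,0]]' | egrep 'time|pos|ft'
```

```text
ee_pos: [0.6104, -0.1883, 0.1844]
ft_force: [2.4, 0.7, -6.7]
ee_pos: [0.6104, -0.1883, 0.1846]
ft_force: [2.5, 0.3, -7.2]
time: 39.2
ee_pos: [0.6104, -0.1883, 0.1846]
ft_force: [0.9, 0.1, -7.0]
```

```bash

python3 -m pendant '[[0.05,0,-0.015,0,0]]' | egrep 'pos|ft'
python3 -m pendant '[[0.04,0,-0.012,0,0]]' | egrep 'pos|ft'
python3 -m pendant '[[0,0,0,0,0]]' | egrep 'time|pos|ft'
python3 -m pendant '[[0,0,0,0,0]]' | egrep 'time|pos|ft'
```

```text
ee_pos: [0.6104, -0.1884, 0.1853]
ft_force: [3.4, 0.4, -9.7]
ee_pos: [0.6103, -0.1883, 0.1859]
ft_force: [2.9, 0.2, -10.8]
time: 39.45
ee_pos: [0.6103, -0.1884, 0.186]
ft_force: [3.8, 0.0, -11.2]
time: 39.53
ee_pos: [0.6103, -0.1883, 0.1861]
ft_force: [3.4, -0.0, -11.4]
```

```bash

python3 -m pendant '[[-0.1,0,0.03,0,0],[-0.1,0,0.03,0,0],[-0.3,0,0.09,0,0],[-0.5,0,0.15,0,0],[-0.5,0,0.15,0,0]]' | egrep 'pos|ft'
python3 -m pendant '[[0,0,-1,0,0],[0,0,-1,0,0],[0,0,-1,0,0],[0,0,-1,0,0],[0,0,-0.5,0,0]]' | egrep 'time|pos|ft'
cat > k.py <<'E'
from go import *
to('K0',[-.125,.160,.225]); to('K1',[-.040,.172,.190]); cab('right 10mm',[0,-.01,0]); cab('out',[-.01,0,0]); print(R)
E
python3 k.py
python3 - <<'E'
from h import *
im=eyes.snapshot("scene")[:,:,::-1]; cv2.imwrite("pics/scene4.png",im)
cv2.imwrite("pics/s4c.png",cv2.resize(im[170:290,190:350],None,fx=5,fy=5,interpolation=cv2.INTER_CUBIC))
E
```

```text
ee_pos: [0.6115, -0.189, 0.1579]
ft_force: [0.5, -0.5, 0.4]
time: 40.37
ee_pos: [0.5236, -0.1886, 0.1833]
ft_force: [-0.6, -0.6, 0.4]
t 40.3667 q [-1.038  0.928  2.413  2.152  1.397 -1.734] P [ 0.524 -0.189  0.183] Pcab [-0.113 -0.038  0.183] zcab [ 0.93   0.24  -0.277] F [-0.404 -0.707  0.427]
K0 world [0.563 0.005 0.225] rows-units [ 2.437 -9.738  1.226]
K1 world [ 0.648 -0.005  0.19 ] rows-units [ 1.94  -9.252  5.809]
right 10mm [-0.03   0.484 -0.12 ]
out [-0.135 -0.124 -0.465]
[[ 0.277 -0.012  0.961]
 [-0.012 -1.    -0.009]
 [ 0.961 -0.009 -0.277]]
```

View pics/s4c.png

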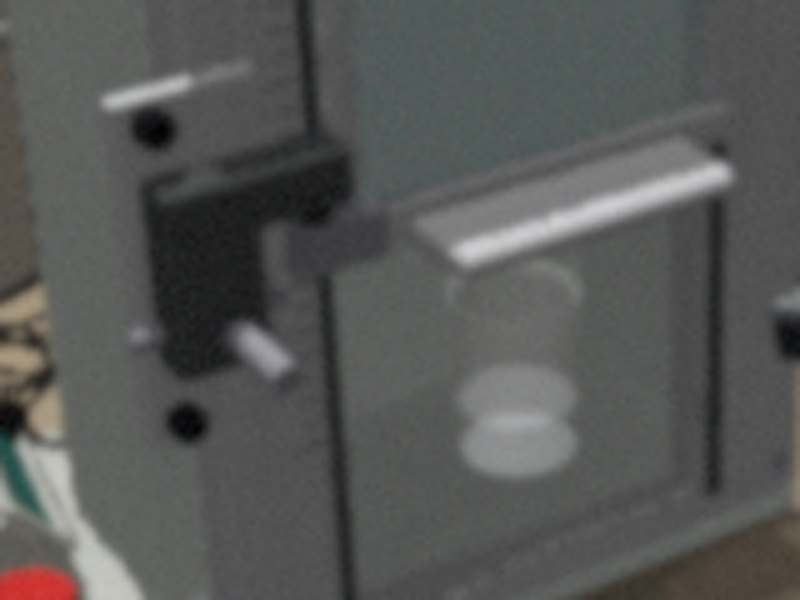

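```bash

python3 -m pendant '[[0.24,-0.97,0.12,0,0],[0.24,-0.97,0.12,0,0],[0.24,-0.97,0.12,0,0],[0.24,-0.97,0.12,0,0],[0.24,-0.97,0.12,0,0]]' | egrep 'time|ft'
python3 k.py
python3 -m pendant '[[0.24,-0.97,0.12,0,0],[0.24,-0.97,0.12,0,0],[0.24,-0.97,0.12,0,0],[0.24,-0.97,0.12,0,0],[0.24,-0.97,0.12,0,0]]' | egrep 'time|ft'
python3 k.py
```

```text
time: 40.83
ft_force: [0.6, 0.5, -1.1]
t 40.8333 q [-0.731  0.869  2.44   2.438  1.414 -1.674] P [ 0.561 -0.099  0.204] Pcab [-0.1    0.059  0.204] zcab [ 0.928  0.247 -0.28 ] F [ 0.406  0.643 -1.068]
K0 world [0.563 0.005 0.225] rows-units [ 1.005 -5.235 -0.218]
K1 world [ 0.648 -0.005  0.19 ] rows-units [ 0.522 -4.718  4.363]
right 10mm [-0.031  0.484 -0.123]
out [-0.136 -0.127 -0.464]
[[ 0.28  -0.005  0.96 ]
 [-0.01  -1.    -0.002]
 [ 0.96  -0.009 -0.28 ]]
time: 41.25
ft_force: [0.7, 0.8, -0.0]
t 41.25 q [-0.389  0.782  2.423  2.758  1.345 -1.584] P [ 0.582 -0.002  0.225] Pcab [-0.105  0.158  0.225] zcab [ 0.927  0.249 -0.28 ] F [ 0.462  0.959 -0.026]
K0 world [0.563 0.005 0.225] rows-units [-0.251 -0.365 -0.926]
K1 world [ 0.648 -0.005  0.19 ] rows-units [-0.73   0.161  3.654]
right 10mm [-0.031  0.483 -0.124]
out [-0.137 -0.128 -0.464]
[[ 0.28  -0.003  0.96 ]
 [-0.011 -1.    -0.   ]
 [ 0.96  -0.011 -0.28 ]]
```

```bash

python3 -m pendant '[[-0.18,0.02,0.85,0,0],[-0.18,0.02,0.85,0,0],[-0.18,0.02,0.85,0,0],[-0.18,0.02,0.85,0,0]]' | egrep 'time|ft'
python3 k.py
python3 - <<'E'
from h import *
im=eyes.snapshot("top")[:,:,::-1].copy(); b=eyes.snapshot("scene")[:,:,::-1].copy()
o=manip.get_obs()
cv2.imwrite("pics/s5c.png",cv2.resize(np.hstack([im[140:240,170:290],b[170:270,190:310]]),(800,333),interpolation=cv2.INTER_CUBIC))
E
```

```text
time: 41.58
ft_force: [-0.1, -0.2, -0.3]
t 41.5833 q [-0.325  0.828  2.257  2.81   1.234 -1.54 ] P [ 0.644 -0.004  0.191] Pcab [-0.045  0.172  0.191] zcab [ 0.927  0.25  -0.28 ] F [-0.054 -0.19  -0.322]
K0 world [0.563 0.005 0.225] rows-units [ 0.482 -0.455 -4.353]
K1 world [ 0.648 -0.005  0.19 ] rows-units [-0.001  0.076  0.226]
right 10mm [-0.031  0.483 -0.125]
out [-0.137 -0.129 -0.464]
[[ 0.28  -0.002  0.96 ]
 [-0.011 -1.     0.001]
 [ 0.96  -0.011 -0.28 ]]
```

View pics/s5c.png

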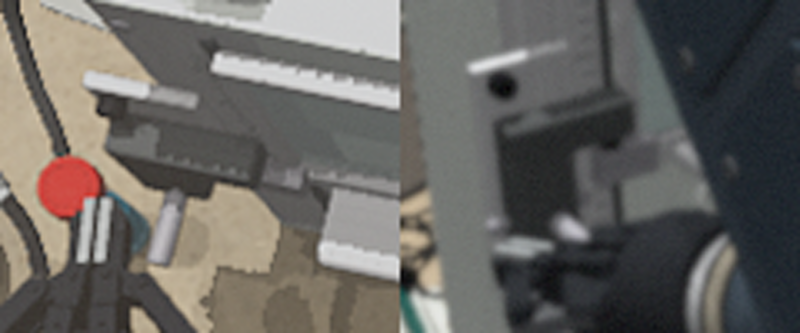

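```bash

python3 -m pendant '[[-0.01,0.2,-0.05,0,0],[-0.01,0.2,-0.05,0,0]]' | egrep 'pos|ft'
python3 -m pendant '[[-0.01,0.1,-0.025,0,0],[-0.01,0.1,-0.025,0,0]]' | egrep 'pos|ft'
python3 -m pendant '[[-0.01,0.1,-0.025,0,0],[-0.01,0.1,-0.025,0,0]]' | egrep 'pos|ft'
python3 -m pendant '[[-0.01,0.1,-0.025,0,0],[-0.01,0.1,-0.025,0,0]]' | egrep 'pos|ft'
python3 -m pendant '[[-0.01,0.1,-0.025,0,0],[-0.01,0.1,-0.025,0,0]]' | egrep 'time|pos|ft'
```

```text
ee_pos: [0.6393, -0.0119, 0.1904]
ft_force: [-0.7, 0.4, 0.2]
ee_pos: [0.6382, -0.0162, 0.1901]
ft_force: [0.5, 2.3, 0.0]
ee_pos: [0.6374, -0.0201, 0.1899]
ft_force: [-0.6, 2.6, 2.0]
ee_pos: [0.6364, -0.0241, 0.1894]
ft_force: [-0.1, 2.5, 2.3]
time: 42.52
ee_pos: [0.6355, -0.0281, 0.1891]
ft_force: [-0.3, 3.5, 1.9]
```

```bash

python3 -m pendant '[[-0.005,0.1,-0.025,0,0],[-0.005,0.1,-0.025,0,0],[-0.005,0.1,-0.025,0,0]]' | egrep 'pos|ft'
python3 -m pendant '[[-0.005,0.1,-0.025,0,0]]' | egrep 'pos|ft'
python3 -m pendant '[[-0.003,0.06,-0.015,0,0]]' | egrep 'pos|ft'
python3 -m pendant '[[-0.003,0.06,-0.015,0,0]]' | egrep 'time|pos|ft'
```

```text
ee_pos: [0.634, -0.0342, 0.1891]
ft_force: [-1.5, 3.9, 1.6]
ee_pos: [0.6335, -0.0362, 0.1891]
ft_force: [-1.1, 1.7, 1.4]
ee_pos: [0.6331, -0.037, 0.1891]
ft_force: [-1.5, 5.4, 1.2]
time: 43.02
ee_pos: [0.6328, -0.0372, 0.1892]
ft_force: [1.9, 7.8, 1.6]
```

```bash

python3 -m pendant '[[0,0.04,-0.01,0,0],[0,0,0,0,0]]' | egrep 'pos|ft'
python3 -m pendant '[[0.01,-0.3,0.07,0,0],[0.02,-0.5,0.12,0,0]]' | egrep 'pos|ft'
python3 -m pendant '[[0,-0.3,-0.9,0,0],[0,-0.3,-0.9,0,0],[0,-0.3,-0.9,0,0],[0.1,-0.1,-0.9,0,0],[0.2,0,-0.8,0,0]]' | egrep 'time|pos|ft'
python3 k.py
python3 - <<'E'
from h import *
im=eyes.snapshot("top")[:,:,::-1].copy(); b=eyes.snapshot("scene")[:,:,::-1].copy()
cv2.imwrite("pics/s6c.png",cv2.resize(np.hstack([im[140:240,170:290],b[170:270,190:310]]),(800,333),interpolation=cv2.INTER_CUBIC))
E
```

```text
ee_pos: [0.6328, -0.0372, 0.1892]
ft_force: [1.6, 7.5, 1.2]
ee_pos: [0.6369, -0.0252, 0.1885]
ft_force: [0.2, -0.2, 0.6]
time: 43.77
ee_pos: [0.5746, -0.0047, 0.2208]
ft_force: [0.3, 0.0, -0.6]
t 43.7667 q [-0.406  0.79   2.441  2.745  1.354 -1.594] P [ 0.575 -0.005  0.221] Pcab [-0.111  0.153  0.221] zcab [ 0.923  0.247 -0.294] F [ 0.301  0.104 -0.619]
K0 world [0.563 0.005 0.225] rows-units [ 0.021 -0.502 -0.62 ]
K1 world [ 0.648 -0.005  0.19 ] rows-units [-0.391  0.02   3.968]
right 10mm [-0.032  0.484 -0.123]
out [-0.144 -0.127 -0.462]
[[ 0.294 -0.005  0.956]
 [-0.013 -1.    -0.001]
 [ 0.956 -0.012 -0.294]]
```

View pics/s6c.png

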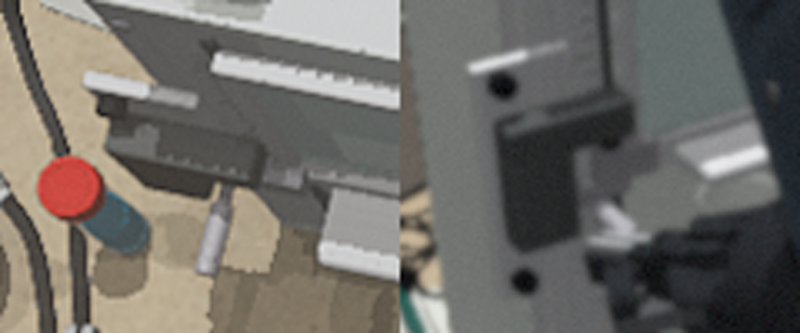

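The knob has moved about 23 mm right, to its end (top crop (215,235), was (165,230)). The stop and sash haven't moved, and the gripper is clear of everything.

```bash
python3 -c "
from bench import manip
print(manip.job_done())"
```

```text
the job is handed in; nothing more can be done
None
```

I handed the job in at about 44 s: I pushed the sash up until its lug pressed the buffer with about 7 N (estimated from the wrist force), slid the bolt about 23 mm to its end stop under the lug, and backed the gripper clear; the stop showed no shift in the pictures, I felt no contact with the bottles or beaker (not re-checked at the end), and the verdict was not shown.

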